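Open the self-closing gate of the battery-charging cage and hold it wide

ROBOT

A 7-joint arm with a two-finger parallel gripper is mounted at the origin on a cart in front of the work surface, level with it; the furniture and walls round the work are solid. World frame = base frame: x ahead of the robot, y to its left, z up, the work surface at z = 0. Lengths are in m, angles in rad, forces in N, time in s.
With the tool pointing down it reaches from about 0.4 to 0.85 m from the base axis. Payload 4.5 kg.
Tool frame: the origin (TCP) lies at the very end of the fingers, on their centre line; the grasp point (between the pads) lies 19 mm behind it; z points along the fingers, y is the line along which they close (so a half turn about z gives the same grasp; the last joint's range is limited). The gripper opens to 88 mm and grips with 3 to 60 N. Pads are 18 mm wide; open, the fingers measure 123 mm over their backs; the gripper's body (75 mm by 187 mm) begins 45 mm behind the grasp point.
Start: joints at [1.333, 0.689, -0.195, 1.565, 0.157, 0.902, -0.215], TCP at [0.168, -0.602, 0.239] pointing down, gripper open.
Joint ranges: [-3.01, 3.01], [-0.46, 2.08], [-1.47, 1.51], [0.13, 2.56], [-1, 4.14], [0.04, 2.09], [-2.66, 2.66]. Speed limits (rad/s): [2.57, 2.57, 3.14, 3.14, 3.14, 3.14, 3.14].

INTERFACE

Orientations are given as a unit quaternion [x, y, z, w].
In Python, from plant import r, optics gives the robot as it stands.
- The arm moves only by the tool servo_tool, never from a script. Its arguments are lists of equal length, an entry for each row: "translation": the shift along the tool's x, y, z in m, a list of three; "turn": the turn, a rotation vector about the tool's x, y, z in rad, a list of three. In form: {"translation": [[dx, dy, dz], ...], "turn": [[rx, ry, rz], ...]}. A call has 1 to 10 rows; each row shifts and turns the commanded pose from where the row before left it, along the tool's axes as they then stand; what a row does not reach is not made up. A row lasts 1/8 s, in which the tool goes at most 62.5 mm and 10.7 degrees, less where a joint would pass 70% of its speed; a pose out of reach is approached as far as the arm can. A call is refused whole if a number of a shift passes 0.0625 or a number of a turn 0.188, either way. A call with a gripper value outside its range is refused whole. "grip" is the opening, from 0 (shut) to 1 (fully open), set as the call begins (left out, the last holds). The fingers move at their own pace and stop on an object; "grip_force" is the grip in N (left out, the last holds). Time passes only in rows, so rows that do not move let the fingers close. It gives the time, the measured TCP pose, the force, the opening and the grip force at its end, in the units of the state.
- r.get_state(): the state, without advancing time (a new reading comes with each control period).
- optics.snapshot(name): name is "scene" or "top"; returns a dict with "img" (420x560x3 uint8, red, green, blue), "z_map" (420x560 float32, m along the optical axis (not along the pixel's ray), 0 where there is no reading), "mtx" (3x3 intrinsics, pixels), "R" (3x3) and "t" (3): a world point X has camera coordinates R X + t. Camera axes: x right, y down, z forward; pixel columns grow to the right and rows downward; lengths in m; the calibration is good to about 2 mm. A picture is of the moment at which its call begins.
- r.finish_job(): hands the job in; it is judged then, once.
The state is a dict: "clock": time; "q": joint angles; "qd": joint speeds; "joint_torque": joint torques, N m; "tool_pos": TCP position; "eef_rot": TCP orientation; "contact_force": force on the tool from outside, world axes, zero at the start; "moment": the same for the moment, N m; "opening": opening from 0.0 (shut) to 1.0 (fully open); "finger_force": force on a finger pad.
Only numpy, scipy, OpenCV 4.12 (cv2) and the standard library are available. Lean on these libraries where they do the work, as an engineer would, in place of code of your own. Each camera call takes 0.05 s, during which the arm holds its last target. There are 200 camera calls.

TASK

I want to lift the charger out of the grey wire cage and need its spring-loaded gate held open. Squeeze the catch on the right of the roof first (it slides to the back and frees the other one), then squeeze the catch along the front edge (it slides towards the hinge), pressing each thumb plate fully home against its fixed finger rest. Then swing the gate by its upright handle past the stiff detent until it stands at least square to the front, and finish while holding it there by the handle; leave the other things on the desk where they are.

Things in the scene. Friction and masses are not known exactly. Their poses are not given: they have to be found in the camera images.
- cage: grey steel cage with wire sides, fixed to the desk, 170 (x) x 210 (y) x 125 mm high, charger inside. Origin: centre of underside; -x its front (the gate), +y its left, z up. Place and yaw vary. Positions below are in this frame, mm. On the flat roof (z 125) lie rods and guides up to 20 mm high; only the catches' plates and rests rise above, to z 180.
- gate_hinge (a point): point on the gate's upright hinge axis at roof height, at the right front corner (-91, -90, 125) of the cage. The axis is vertical; the gate leaf reaches 190 mm from it, and its lower edge is 24 mm above the desk.
- gate (a joint): gate angle, rad: 0 shut, grows as the free left edge swings out, anticlockwise from above; 1.57 square to the front, stop 1.92. Closing spring 0.11 N m when shut, 0.3 at 1.6 rad; a sprung detent between about 0.4 and 0.75 rad costs about 3 N more at the handle. Let go, it swings back towards shut. Blocked until the bolt catch is withdrawn.
- gate_handle: upright round steel bar, 16 mm in diameter (z 65 to 195), on standoffs in front of the gate; turns with the gate. Origin: on its axis, at the height to grip, 30 mm below its top: (-121, 22, 165) when shut, 30 mm before the gate's plane, 116 mm from the hinge axis. Can be pinched from above in any direction; the gate's top is at z 124.
- lock_catch (a joint): travel of the right-hand catch in m: 0 locked, 0.018 fully squeezed. It slides to the back (cage +x) against about 4 N of friction, stays where it is put, and blocks the bolt catch until it has moved about 0.010.
- lock_plate: sliding thumb plate of the right-hand catch, an upright steel plate 8 mm thick (x) x 24 mm wide (y), z 144 to 180; origin at its middle plane, at the squeezing height z 167: (-10, -60, 167) when locked. Moves +x by 18 mm until 4 mm from the rest.
- lock_rest: fixed finger rest behind that plate, upright steel plate 8 mm thick (x) x 24 mm wide (y), z 125 to 177; origin at its middle plane, z 167: (20, -60, 167). Plate and rest together measure 38 mm outside to outside in x before and 20 mm after squeezing.
- bolt_catch (a joint): travel of the front catch in m: 0 bolted, 0.018 fully squeezed. It slides to the right (cage -y, towards the hinge) against about 4 N of friction and stays where it is put. It frees the gate after about 0.013; it cannot move over 5 mm until the lock catch is withdrawn.
- bolt_plate: sliding thumb plate of the front catch, upright steel plate 24 mm (x) x 8 mm thick (y), z 144 to 180; origin at its middle plane, at the squeezing height z 167: (-67, 8, 167) when bolted. Moves -y by 18 mm until 4 mm from the rest.
- bolt_rest: fixed finger rest to the right of that plate, upright steel plate 24 mm (x) x 8 mm thick (y), z 125 to 177; origin at its middle plane, z 167: (-67, -22, 167). Plate and rest together measure 38 mm outside to outside in y before and 20 mm after squeezing.
- solder_spool: bystander: spool of solder, 54 mm in diameter, 42 mm high, on the right of the cage; origin centre of underside
- tape_measure: bystander: grey tape measure, 65 x 80 x 38 mm, at the left front corner of the cage; origin centre of underside
- orange_cap: bystander: white bottle with a ribbed cap, 68 mm in diameter, 102 mm high, left part of the desk; origin centre of underside
- glue_bottle: bystander: glue bottle with a spout, 47 mm in diameter, 136 mm high, left part of the desk; origin centre of underside
- side_cutters: bystander: side cutters lying flat, 51 x 116 x 13 mm, left part of the desk; origin centre of underside

How it is judged:
On the way, in this order (a step that is already met when the one before it is completed fails the run):
1. the right-hand (lock) catch is squeezed home between the fingers: travel over 14 mm, fingers pressing both plate and rest (value of joint lock_catch above 0.014 m and contact force between the fingers and lock_plate above 1 N and contact force between the fingers and lock_rest above 1 N), for 0.1 s.
2. then the front (bolt) catch is squeezed home between the fingers: travel over 14 mm, fingers pressing both plate and rest (value of joint bolt_catch above 0.014 m and contact force between the fingers and bolt_plate above 1 N and contact force between the fingers and bolt_rest above 1 N), for 0.1 s.
3. then the gate is swung past its detent (over 1.0 rad) by the handle (value of joint gate above 1 rad and contact force between the fingers and gate_handle above 1 N), for 0.1 s.
At the end, for the whole second after the job is handed in: The gate stands still, square to the front or wider (over 1.48 rad, 85 degrees), held there by the fingers on its handle (over 1 N), with both catches still withdrawn (over 12 mm) (value of joint gate above 1.48 rad and velocity of joint gate between -0.1 and 0.1 rad/s and contact force between the fingers and gate_handle above 1 N and value of joint each of lock_catch, bolt_catch above 0.012 m); the arm keeps its last pose, push and grip.
It fails at once if the solder spool is shifted by more than 30 mm (distance of solder_spool from where it was at the start of the episode above 0.03 m).
It fails at once if the tape measure is shifted by more than 30 mm (distance of tape_measure from where it was at the start of the episode above 0.03 m).
It fails at once if the capped bottle is shifted by more than 30 mm (distance of orange_cap from where it was at the start of the episode above 0.03 m).
It fails at once if the glue bottle is shifted by more than 30 mm (distance of glue_bottle from where it was at the start of the episode above 0.03 m).
It fails at once if the side cutters is shifted by more than 30 mm (distance of side_cutters from where it was at the start of the episode above 0.03 m).
It also fails if it takes over 61 s, if anything falls off the work surface, if the arm or the gripper's body presses on something with over 40 N, if the wrist force passes 120 N, or if a joint passes its speed limit or range.

## Working session

There is one attempt and no reset: what is moved stays moved. The work goes in short steps, Python scripts to look and compute and a tool call to move; the robot and the scene stay as the last step left them, time stands still between calls to the robot, and variables do not carry over. Pictures are saved under pics/ and viewed, at most 10 in all, crops included, and the job is handed in when it is done.

Besides the shell and the picture viewer there is one more tool, called after "Emit:" in YAML: its name, and indented under it one key for each argument. servo_tool: Moves the arm, as the interface text tells. Its arguments: {"type":"object","properties":{"translation":{"type":"array"},"turn":{"type":"array"},"grip":{"type":"number"},"grip_force":{"type":"number"}},"required":["translation","turn"]}

```bash
ls; mkdir -p pics; python3 - <<'E'
from plant import r, optics
import cv2,numpy as np
s=r.get_state(); print(s['clock'],s['tool_pos'],s['eef_rot'],s['opening'],s['q'])
for n in("scene","top"):
    d=optics.snapshot(n); np.savez(f'{n}0.npz',**d)
    cv2.imwrite(f'pics/{n}0.png',d['img'][:,:,::-1]); print(n,d['mtx'],d['R'],d['t'])
E
```

```text
pics
0.0 [ 0.16755074 -0.60146473  0.2378862 ] [ 9.90774011e-01  1.35521126e-01 -2.16468919e-04 -9.14913588e-04] 0.998875001094298 [ 1.33277184  0.69002362 -0.19444879  1.56633446  0.15730939  0.90250296
 -0.21508426]
scene [[471.78742399   0.         280.43242975]
 [  0.         471.78742399 212.96448291]
 [  0.           0.           1.        ]] [[-0.82392873 -0.56667925  0.00400976]
 [-0.44007262  0.63535779 -0.63455225]
 [ 0.35703996 -0.52459042 -0.77286956]] [0.45270593 0.33009856 0.94833892]
top [[435.27693316   0.         275.93729897]
 [  0.         435.27693316 213.25959072]
 [  0.           0.           1.        ]] [[ 0.00667441 -0.99984863 -0.01606771]
 [-0.98932092 -0.00426285 -0.14569125]
 [ 0.1456007   0.01686853 -0.98919962]] [-0.01350976  0.56198934  1.07536886]
```

View pics/scene0.png

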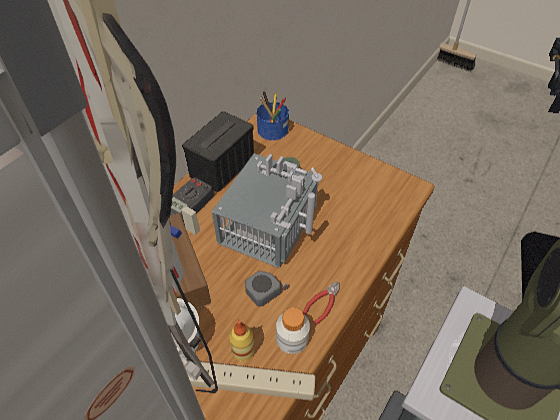

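View pics/top0.png

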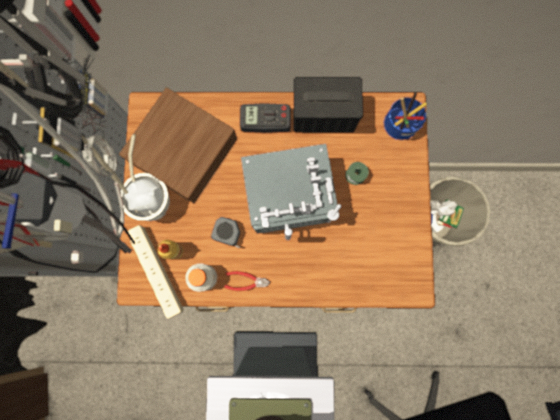

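```bash
cat > h.py <<'E'
import numpy as np,cv2
def cloud(d):
    z=d['z_map'];v,u=np.nonzero(z>0);zz=z[v,u];K=d['mtx']
    c=np.stack([(u-K[0,2])/K[0,0]*zz,(v-K[1,2])/K[1,1]*zz,zz],1)
    return (c-d['t'])@d['R'],u,v
def proj(d,X):
    c=np.atleast_2d(X)@d['R'].T+d['t'];p=c@d['mtx'].T;return p[:,:2]/p[:,2:]
E
python3 - <<'E'
from h import *
for n in('top','scene'):
    d=np.load(n+'0.npz');P,u,v=cloud(d)
    box=(abs(P[:,0]-.6)<.25)&(abs(P[:,1]+.05)<.2) if n=='top' else (P[:,0]>.3)&(P[:,0]<.85)&(abs(P[:,1]+.05)<.25)
    m=box&(abs(P[:,2]-.125)<.008)
    if n=='top':
        im=np.zeros((420,560),np.uint8);im[v[m],u[m]]=1
        k,l,s,c=cv2.connectedComponentsWithStats(im);j=1+np.argmax(s[1:,4]);m&=(l[v,u]==j)
    q=P[m];print(n,m.sum(),q.mean(0),np.median(q[:,2]),cv2.minAreaRect(q[:,:2].astype(np.float32)))
    d2=P[box&(P[:,2]>.16)&(P[:,2]<.21)];
    from scipy.cluster.hierarchy import fcluster,linkage
    if len(d2):
        f=fcluster(linkage(d2),.012,'distance')
        for i in set(f):
            if (f==i).sum()>4:print((f==i).sum(),d2[f==i].mean(0).round(4),d2[f==i].min(0).round(3),d2[f==i].max(0).round(3))
d=np.load('top0.npz');cv2.imwrite('pics/c.png',cv2.resize(d['img'][130:255,200:380,::-1],None,fx=4.4,fy=4.4,interpolation=cv2.INTER_CUBIC))
d=np.load('scene0.npz');cv2.imwrite('pics/c2.png',cv2.resize(d['img'][145:270,200:340,::-1],None,fx=4.5,fy=4.5,interpolation=cv2.INTER_CUBIC))
E
```

```text
top 5626 [ 0.61727273 -0.03608217  0.12374002] 0.12368313608241818 ((0.6111267805099487, -0.042813390493392944), (0.1912904679775238, 0.21027407050132751), 9.610406875610352)
50 [ 0.6498 -0.0965  0.1726] [ 0.645 -0.108  0.16 ] [ 0.655 -0.085  0.178]
52 [ 0.6219 -0.101   0.1748] [ 0.618 -0.113  0.16 ] [ 0.628 -0.09   0.184]
47 [ 0.4973 -0.0392  0.1909] [ 0.491 -0.046  0.167] [ 0.505 -0.033  0.197]
42 [ 0.5582 -0.0735  0.1739] [ 0.547 -0.078  0.163] [ 0.571 -0.069  0.179]
42 [ 0.5531 -0.0457  0.1762] [ 0.542 -0.051  0.161] [ 0.566 -0.042  0.182]
scene 5531 [ 0.65251531 -0.04833395  0.12317492] 0.12326272613214473 ((0.6871646642684937, -0.061807021498680115), (0.2610577344894409, 0.38760843873023987), 76.1760025024414)
56 [ 0.6228 -0.1018  0.1727] [ 0.619 -0.117  0.16 ] [ 0.63  -0.092  0.18 ]
50 [ 0.6507 -0.0979  0.1706] [ 0.645 -0.113  0.162] [ 0.658 -0.086  0.178]
101 [ 0.4983 -0.0391  0.1811] [ 0.492 -0.05   0.16 ] [ 0.507 -0.034  0.195]
87 [ 0.5545 -0.0473  0.1717] [ 0.544 -0.055  0.16 ] [ 0.567 -0.042  0.181]
75 [ 0.5594 -0.0752  0.1699] [ 0.548 -0.083  0.16 ] [ 0.574 -0.071  0.178]
```

View pics/c.png

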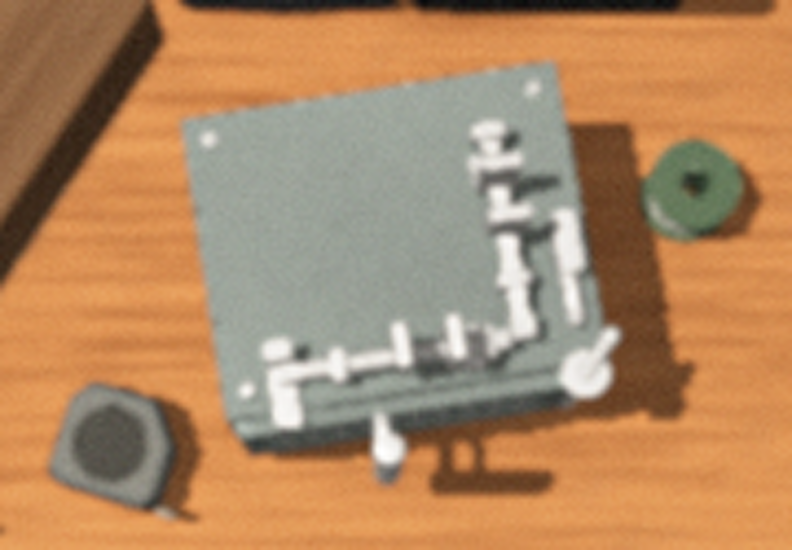

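View pics/c2.png

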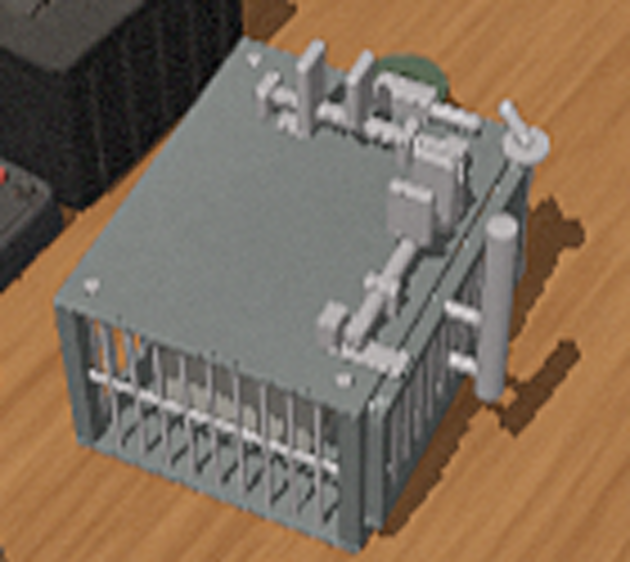

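```bash
cat > fit.py <<'E'
from h import *
import json
M=np.array([[-10,-60],[20,-60],[-67,8],[-67,-22],[-121,22.]])/1e3
zt=[.18,.177,.18,.177,.195]
A=[]
for n in('top','scene'):
    d=np.load(n+'0.npz');P,u,v=cloud(d)
    g=np.array([[.6225,-.102],[.65,-.097],[.554,-.046],[.559,-.074],[.498,-.039]])
    for it in range(3):
        B=[]
        for c,z in zip(g,zt):
            q=P[(abs(P[:,2]-z)<.006)&(np.hypot(*(P[:,:2]-c).T)<.018)];B.append((q[:,:2].max(0)+q[:,:2].min(0))/2*0+q[:,:2].mean(0))
        B=np.array(B);m0=M.mean(0);b0=B.mean(0)
        H=(M-m0).T@(B-b0);th=np.arctan2(H[0,1]-H[1,0],H[0,0]+H[1,1])
        R=np.array([[np.cos(th),-np.sin(th)],[np.sin(th),np.cos(th)]]);t=b0-R@m0;g=M@R.T+t
    print(n,np.degrees(th),t,((B-g)*1e3).round(1).tolist());A.append([*t,th])
a=np.mean(A,0);print(a);json.dump(list(a),open('cage.json','w'))
E
cat > plan.py <<'E'
import sys,json,numpy as np
from scipy.spatial.transform import Rotation as Ro
from plant import r
# args: cage x,y,z (mm) of TCP; yaw of tool x relative to cage (deg); rows
cx,cy,cz,yw,n=map(float,sys.argv[1:6]);n=int(n)
t=json.load(open('cage.json'));th=t[2]
R=Ro.from_euler('z',th);p=R.apply([cx/1e3,cy/1e3,0])+[t[0],t[1],cz/1e3]
T=Ro.from_euler('z',th+np.radians(yw))*Ro.from_rotvec([np.pi,0,0])
s=r.get_state();p0=np.array(s['tool_pos']);T0=Ro.from_quat(s['eef_rot'])
w=(T0.inv()*T).as_rotvec();print('target',p.round(4),'now',p0.round(4),'turn',w.round(3),'clock',s['clock'])
for i in range(n):
    Ti=T0*Ro.from_rotvec(w*i/n);print(Ti.inv().apply((p-p0)/n).round(4).tolist(),(w/n).round(3).tolist())
E
python3 fit.py; python3 plan.py 14 -60 235 90 14
```

```text
top 9.870028632621993 [ 0.62123046 -0.04089632] [[1.0, 0.5], [-0.8, -0.1], [0.0, -1.3], [-0.3, 0.3], [0.0, 0.6]]
scene 9.660684909113325 [ 0.62269677 -0.04333325] [[1.1, 0.4], [-0.6, -0.1], [-0.1, -1.4], [-0.5, 0.4], [0.1, 0.6]]
[ 0.62196361 -0.04211479  0.17043763]
target [ 0.6459 -0.0989  0.235 ] now [ 0.1676 -0.6015  0.238 ] turn [-1.000e-03 -1.000e-03 -1.469e+00] clock 0.1
[0.0426, -0.0254, 0.0003] [-0.0, -0.0, -0.105]
[0.045, -0.0208, 0.0002] [-0.0, -0.0, -0.105]
[0.0469, -0.016, 0.0002] [-0.0, -0.0, -0.105]
[0.0483, -0.011, 0.0002] [-0.0, -0.0, -0.105]
[0.0492, -0.0059, 0.0002] [-0.0, -0.0, -0.105]
[0.0496, -0.0007, 0.0002] [-0.0, -0.0, -0.105]
[0.0494, 0.0045, 0.0002] [-0.0, -0.0, -0.105]
[0.0486, 0.0097, 0.0002] [-0.0, -0.0, -0.105]
[0.0473, 0.0147, 0.0002] [-0.0, -0.0, -0.105]
[0.0455, 0.0196, 0.0002] [-0.0, -0.0, -0.105]
[0.0432, 0.0242, 0.0002] [-0.0, -0.0, -0.105]
[0.0404, 0.0286, 0.0002] [-0.0, -0.0, -0.105]
[0.0372, 0.0327, 0.0002] [-0.0, -0.0, -0.105]
[0.0336, 0.0364, 0.0002] [-0.0, -0.0, -0.105]
```

Emit:
servo_tool:
  translation:
    - [0.043, -0.025, 0]
    - [0.045, -0.021, 0]
    - [0.047, -0.016, 0]
    - [0.048, -0.011, 0]
    - [0.049, -0.006, 0]
    - [0.05, -0.001, 0]
    - [0.049, 0.005, 0]
    - [0.049, 0.01, 0]
    - [0.047, 0.015, 0]
    - [0.045, 0.02, 0]
  turn:
    - [0, 0, -0.105]
    - [0, 0, -0.105]
    - [0, 0, -0.105]
    - [0, 0, -0.105]
    - [0, 0, -0.105]
    - [0, 0, -0.105]
    - [0, 0, -0.105]
    - [0, 0, -0.105]
    - [0, 0, -0.105]
    - [0, 0, -0.105]
  grip: 0.8
  grip_force: 25

```text
clock: 1.35
tool_pos: [0.5112, -0.243, 0.2384]
eef_rot: [0.788, 0.615, -0.0, -0.0]
contact_force: [1.6, -0.5, 0.1]
opening: 0.8
finger_force: 0.0
```

```bash
python3 plan.py 14 -60 235 90 5
```

```text
target [ 0.6459 -0.0989  0.235 ] now [ 0.5112 -0.243   0.2384] turn [-0.001  0.    -0.416] clock 1.35
[0.0345, 0.0191, 0.0007] [-0.0, 0.0, -0.083]
[0.0328, 0.0219, 0.0007] [-0.0, 0.0, -0.083]
[0.0309, 0.0246, 0.0007] [-0.0, 0.0, -0.083]
[0.0287, 0.0271, 0.0007] [-0.0, 0.0, -0.083]
[0.0264, 0.0294, 0.0007] [-0.0, 0.0, -0.083]
```

Emit:
servo_tool:
  translation:
    - [0.0345, 0.019, 0]
    - [0.033, 0.022, 0]
    - [0.031, 0.0245, 0]
    - [0.0285, 0.027, 0.001]
    - [0.0265, 0.0295, 0.001]
    - [0, 0, 0]
    - [0, 0, 0]
  turn:
    - [0, 0, -0.083]
    - [0, 0, -0.083]
    - [0, 0, -0.083]
    - [0, 0, -0.083]
    - [0, 0, -0.083]
    - [0, 0, 0]
    - [0, 0, 0]

```text
clock: 2.22
tool_pos: [0.6449, -0.1013, 0.2361]
eef_rot: [0.646, 0.763, -0.001, -0.0]
contact_force: [-0.9, -1.0, -0.2]
opening: 0.801
finger_force: 0.0
```

```bash
python3 plan.py 14 -60 148 90 4
```

```text
target [ 0.6459 -0.0989  0.148 ] now [ 0.6449 -0.1013  0.2361] turn [-0.002  0.001 -0.006] clock 2.225
[0.0006, 0.0004, 0.022] [-0.0, 0.0, -0.001]
[0.0006, 0.0004, 0.022] [-0.0, 0.0, -0.001]
[0.0006, 0.0004, 0.022] [-0.0, 0.0, -0.001]
[0.0006, 0.0004, 0.022] [-0.0, 0.0, -0.001]
```

Emit:
servo_tool:
  translation:
    - [0.001, 0.001, 0.022]
    - [0.001, 0.0005, 0.022]
    - [0, 0, 0.022]
    - [0, 0, 0.022]
    - [0, 0, 0]
    - [0, 0, 0]
  turn:
    - [0, 0, -0.003]
    - [0, 0, -0.003]
    - [0, 0, 0]
    - [0, 0, 0]
    - [0, 0, 0]
    - [0, 0, 0]

```text
clock: 2.98
tool_pos: [0.6467, -0.0991, 0.1494]
eef_rot: [0.644, 0.765, -0.0, 0.0]
contact_force: [-0.8, 0.2, -0.4]
opening: 0.8
finger_force: 0.0
```

```bash
python3 plan.py 14 -60 148 90 1; python3 -c "
from plant import optics;import cv2
d=optics.snapshot('scene');cv2.imwrite('pics/s1.png',cv2.resize(d['img'][95:270,180:380,::-1],None,fx=3.4,fy=3.4))"
```

```text
target [ 0.6459 -0.0989  0.148 ] now [ 0.6467 -0.0991  0.1494] turn [0.    0.001 0.   ] clock 2.975
[0.0004, -0.0007, 0.0014] [0.0, 0.001, 0.0]
```

View pics/s1.png

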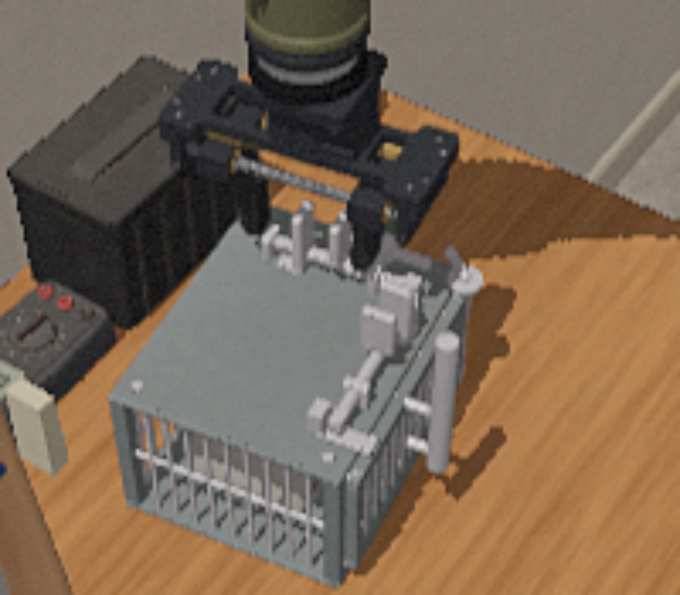

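The crop shows the open fingers straddling the lock plate (335,240) and rest (302,235). Squeeze.

Emit:
servo_tool:
  translation:
    - [0, 0, 0.001]
    - [0, 0, 0]
    - [0, 0, 0]
    - [0, 0, 0]
    - [0, 0, 0]
    - [0, 0, 0]
    - [0, 0, 0]
    - [0, 0, 0]
  turn:
    - [0, 0, 0]
    - [0, 0, 0]
    - [0, 0, 0]
    - [0, 0, 0]
    - [0, 0, 0]
    - [0, 0, 0]
    - [0, 0, 0]
    - [0, 0, 0]
  grip: 0
  grip_force: 25

```text
clock: 4.03
tool_pos: [0.647, -0.0982, 0.1478]
eef_rot: [0.644, 0.765, 0.0, 0.0]
contact_force: [-3.1, -1.2, 2.6]
opening: 0.219
finger_force: 25.0
```

Emit:
servo_tool:
  translation:
    - [0, 0, 0]
    - [0, 0, 0]
    - [0, 0, 0]
  turn:
    - [0, 0, 0]
    - [0, 0, 0]
    - [0, 0, 0]

```text
clock: 4.4
tool_pos: [0.647, -0.0982, 0.1478]
eef_rot: [0.644, 0.765, 0.0, 0.0]
contact_force: [-2.7, -0.9, 3.7]
opening: 0.219
finger_force: 25.0
```

Emit:
servo_tool:
  translation:
    - [0, 0, 0]
    - [0, 0, 0]
    - [0, 0, 0]
    - [0, 0, 0]
    - [0, 0, 0]
    - [0, 0, -0.02]
    - [0, 0, -0.03]
    - [0, 0, -0.035]
    - [0, 0, 0]
  turn:
    - [0, 0, 0]
    - [0, 0, 0]
    - [0, 0, 0]
    - [0, 0, 0]
    - [0, 0, 0]
    - [0, 0, 0]
    - [0, 0, 0]
    - [0, 0, 0]
    - [0, 0, 0]
  grip: 0.8

```text
clock: 5.52
tool_pos: [0.6492, -0.0976, 0.2373]
eef_rot: [0.644, 0.765, 0.003, 0.003]
contact_force: [0.6, -0.2, -0.6]
opening: 0.803
finger_force: 0.0
```

```bash
python3 plan.py -67 -16 235 0 10
```

```text
target [ 0.5586 -0.0692  0.235 ] now [ 0.6492 -0.0976  0.2373] turn [ 0.007 -0.005  1.572] clock 5.525
[0.0043, -0.0084, 0.0002] [0.001, -0.001, 0.157]
[0.003, -0.009, 0.0002] [0.001, -0.001, 0.157]
[0.0015, -0.0094, 0.0002] [0.001, -0.001, 0.157]
[0.0, -0.0095, 0.0002] [0.001, -0.001, 0.157]
[-0.0015, -0.0094, 0.0002] [0.001, -0.001, 0.157]
[-0.0029, -0.009, 0.0002] [0.001, -0.001, 0.157]
[-0.0043, -0.0085, 0.0002] [0.001, -0.001, 0.157]
[-0.0056, -0.0077, 0.0002] [0.001, -0.001, 0.157]
[-0.0067, -0.0067, 0.0002] [0.001, -0.001, 0.157]
[-0.0077, -0.0056, 0.0002] [0.001, -0.001, 0.157]
```

Emit:
servo_tool:
  translation:
    - [0.004, -0.0085, 0]
    - [0.003, -0.009, 0]
    - [0.0015, -0.0095, 0]
    - [0, -0.0095, 0]
    - [-0.0015, -0.0095, 0]
    - [-0.003, -0.009, 0]
    - [-0.0045, -0.0085, 0]
    - [-0.0055, -0.0075, 0]
    - [-0.0065, -0.0065, 0.001]
    - [-0.0075, -0.0055, 0.001]
  turn:
    - [0, 0, 0.157]
    - [0, 0, 0.157]
    - [0, 0, 0.157]
    - [0, 0, 0.157]
    - [0, 0, 0.157]
    - [0, 0, 0.157]
    - [0, 0, 0.157]
    - [0, 0, 0.157]
    - [0, 0, 0.157]
    - [0, 0, 0.157]

```text
clock: 6.78
tool_pos: [0.5558, -0.0704, 0.2306]
eef_rot: [0.996, 0.084, -0.0, -0.0]
contact_force: [0.1, -0.4, -0.8]
opening: 0.799
finger_force: 0.0
```

Emit:
servo_tool:
  translation:
    - [0, 0, 0]
    - [0, 0, 0]
  turn:
    - [0, 0, 0]
    - [0, 0, 0]

```text
clock: 7.02
tool_pos: [0.5568, -0.0707, 0.2308]
eef_rot: [0.996, 0.088, 0.0, 0.0]
contact_force: [0.4, -0.0, -0.4]
opening: 0.8
finger_force: 0.0
```

```bash
python3 plan.py -67 -16 148 0 4
```

```text
target [ 0.5586 -0.0692  0.148 ] now [ 0.5568 -0.0707  0.2308] turn [ 0.    -0.     0.005] clock 7.025
[0.0005, -0.0003, 0.0207] [0.0, -0.0, 0.001]
[0.0005, -0.0003, 0.0207] [0.0, -0.0, 0.001]
[0.0005, -0.0003, 0.0207] [0.0, -0.0, 0.001]
[0.0005, -0.0003, 0.0207] [0.0, -0.0, 0.001]
```

Emit:
servo_tool:
  translation:
    - [0.001, -0.001, 0.02]
    - [0.001, 0, 0.021]
    - [0, 0, 0.021]
    - [0, 0, 0.02]
    - [0, 0, 0]
    - [0, 0, 0]
  turn:
    - [0, 0, 0.005]
    - [0, 0, 0]
    - [0, 0, 0]
    - [0, 0, 0]
    - [0, 0, 0]
    - [0, 0, 0]

```text
clock: 7.78
tool_pos: [0.5589, -0.0695, 0.1493]
eef_rot: [0.996, 0.084, 0.001, 0.0]
contact_force: [-0.6, -0.1, -0.1]
opening: 0.8
finger_force: 0.0
```

```bash
python3 plan.py -67 -16 148 0 1; python3 -c "
from plant import optics;import cv2
d=optics.snapshot('scene');cv2.imwrite('pics/s2.png',cv2.resize(d['img'][95:270,180:380,::-1],None,fx=3.4,fy=3.4))"
```

```text
target [ 0.5586 -0.0692  0.148 ] now [ 0.5589 -0.0695  0.1493] turn [ 0.    -0.001 -0.002] clock 7.775
[-0.0002, -0.0003, 0.0013] [0.0, -0.001, -0.002]
```

View pics/s2.png

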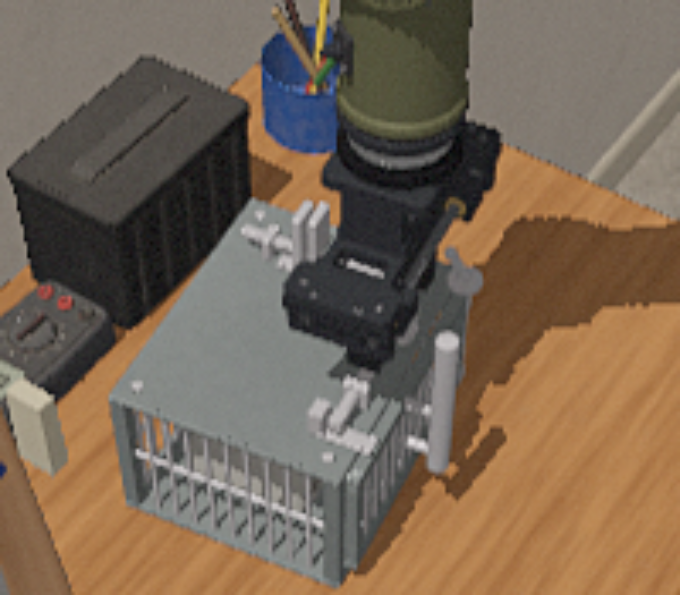

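The lock plate (315,230) now stands close against its rest (298,225), so that catch is home. The gripper is over the bolt pair. Squeeze.

Emit:
servo_tool:
  translation:
    - [0, 0, 0.001]
    - [0, 0, 0]
    - [0, 0, 0]
    - [0, 0, 0]
    - [0, 0, 0]
    - [0, 0, 0]
    - [0, 0, 0]
    - [0, 0, 0]
    - [0, 0, 0]
    - [0, 0, 0]
  turn:
    - [0, 0, 0]
    - [0, 0, 0]
    - [0, 0, 0]
    - [0, 0, 0]
    - [0, 0, 0]
    - [0, 0, 0]
    - [0, 0, 0]
    - [0, 0, 0]
    - [0, 0, 0]
    - [0, 0, 0]
  grip: 0
  grip_force: 25

```text
clock: 9.07
tool_pos: [0.5587, -0.071, 0.148]
eef_rot: [0.997, 0.083, 0.001, 0.001]
contact_force: [1.6, -5.9, 3.8]
opening: 0.223
finger_force: 25.0
```

Emit:
servo_tool:
  translation:
    - [0, 0, 0]
    - [0, 0, 0]
    - [0, 0, 0]
    - [0, 0, 0]
    - [0, 0, 0]
    - [0, 0, -0.02]
    - [0, 0, -0.03]
    - [0, 0, -0.035]
    - [0, 0, 0]
  turn:
    - [0, 0, 0]
    - [0, 0, 0]
    - [0, 0, 0]
    - [0, 0, 0]
    - [0, 0, 0]
    - [0, 0, 0]
    - [0, 0, 0]
    - [0, 0, 0]
    - [0, 0, 0]
  grip: 0.8

```text
clock: 10.2
tool_pos: [0.56, -0.0694, 0.2352]
eef_rot: [0.996, 0.084, 0.003, 0.0]
contact_force: [1.0, 0.4, -0.4]
opening: 0.796
finger_force: 0.0
```

```bash
python3 plan.py -121 22 235 0 4
```

```text
target [ 0.499 -0.041  0.235] now [ 0.56   -0.0694  0.2352] turn [ 0.001 -0.006 -0.003] clock 10.2
[-0.0139, -0.0096, -0.0] [0.0, -0.001, -0.001]
[-0.0139, -0.0096, -0.0] [0.0, -0.001, -0.001]
[-0.0138, -0.0096, 0.0] [0.0, -0.001, -0.001]
[-0.0138, -0.0096, 0.0] [0.0, -0.001, -0.001]
```

Emit:
servo_tool:
  translation:
    - [-0.014, -0.0095, 0]
    - [-0.014, -0.0095, 0]
    - [-0.014, -0.0095, 0]
    - [-0.014, -0.0095, 0]
    - [0, 0, 0.022]
    - [0, 0, 0.022]
    - [0, 0, 0.022]
    - [0, 0, 0.022]
    - [0, 0, 0]
  turn:
    - [0, 0, 0]
    - [0, 0, 0]
    - [0, 0, 0]
    - [0, 0, 0]
    - [0, 0, 0]
    - [0, 0, 0]
    - [0, 0, 0]
    - [0, 0, 0]
    - [0, 0, 0]

```text
clock: 11.32
tool_pos: [0.4949, -0.0411, 0.1429]
eef_rot: [0.996, 0.084, -0.002, -0.0]
contact_force: [0.0, 0.4, -0.7]
opening: 0.798
finger_force: 0.0
```

```bash
python3 plan.py -121 22 147 0 1; python3 -c "
from plant import optics;import cv2
d=optics.snapshot('scene');cv2.imwrite('pics/s3.png',cv2.resize(d['img'][95:270,180:380,::-1],None,fx=3.4,fy=3.4))"
```

```text
target [ 0.499 -0.041  0.147] now [ 0.4949 -0.0411  0.1429] turn [-0.001  0.005 -0.002] clock 11.325
[0.004, 0.0005, -0.0041] [-0.001, 0.005, -0.002]
```

View pics/s3.png

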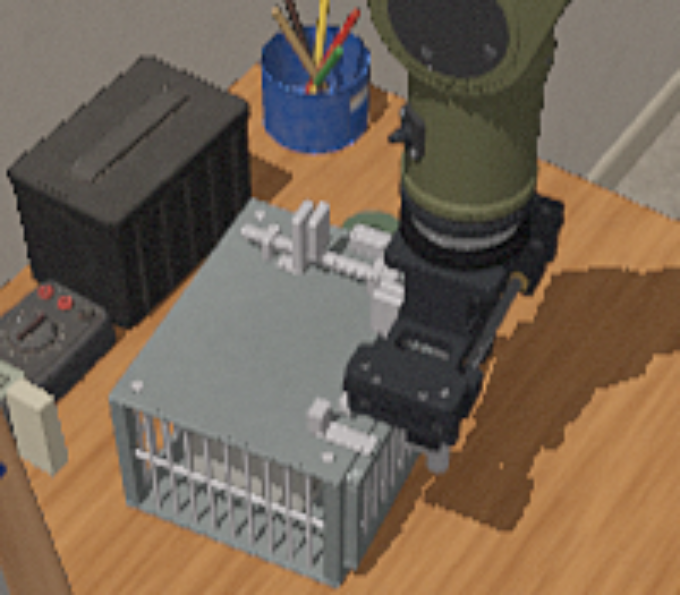

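Emit:
servo_tool:
  translation:
    - [0.004, 0, -0.004]
    - [0, 0, 0]
    - [0, 0, 0]
    - [0, 0, 0]
    - [0, 0, 0]
    - [0, 0, 0]
    - [0, 0, 0]
    - [0, 0, 0]
  turn:
    - [0, 0, 0]
    - [0, 0, 0]
    - [0, 0, 0]
    - [0, 0, 0]
    - [0, 0, 0]
    - [0, 0, 0]
    - [0, 0, 0]
    - [0, 0, 0]
  grip: 0
  grip_force: 45

```text
clock: 12.38
tool_pos: [0.5009, -0.0419, 0.1487]
eef_rot: [0.997, 0.083, 0.0, 0.001]
contact_force: [0.8, -5.3, -0.9]
opening: 0.17
finger_force: 45.0
```

```bash
cat > arc.py <<'E'
import sys,json,numpy as np
from scipy.spatial.transform import Rotation as Ro
from plant import r
# gate angle from the gripped handle; rows to next angle
to,n=float(sys.argv[1]),int(sys.argv[2])
t=json.load(open('cage.json'));R=Ro.from_euler('z',t[2])
h=R.apply([-.091,-.090,0])[:2]+t[:2];s=r.get_state();p=np.array(s['tool_pos']);T=Ro.from_quat(s['eef_rot'])
v=p[:2]-h;a0=np.arctan2(112,-30)+t[2];g=np.mod(np.arctan2(v[1],v[0])-a0+np.pi,2*np.pi)-np.pi
print('gate',g,'radius',np.hypot(*v),'z',p[2],'clock',s['clock'],'F',s['contact_force'])
a=np.linspace(g,to,n+1)+a0;P=h+.116*np.stack([np.cos(a),np.sin(a)],1);P[0]=p[:2]
for i in range(n):
    print(T.inv().apply([*(P[i+1]-P[i]),0]).round(4).tolist())
E
python3 arc.py 0.8 10
```

```text
gate -0.011554226836310022 radius 0.11434457940038437 z 0.14872668231164787 clock 12.375 F [ 0.79888223 -5.28895995 -0.87489199]
[-0.0094, 0.0011, -0.0]
[-0.0088, 0.0035, 0.0]
[-0.0084, 0.0042, 0.0]
[-0.0081, 0.0048, 0.0]
[-0.0077, 0.0055, 0.0]
[-0.0072, 0.0061, 0.0]
[-0.0067, 0.0066, 0.0]
[-0.0061, 0.0072, 0.0]
[-0.0055, 0.0076, 0.0]
[-0.0049, 0.008, 0.0]
```

Emit:
servo_tool:
  translation:
    - [-0.0089, 0.0028, 0]
    - [-0.0089, 0.0028, 0]
    - [-0.0089, 0.0028, 0]
    - [-0.0089, 0.0028, 0]
    - [-0.0089, 0.0028, 0]
    - [-0.0089, 0.0028, 0]
  turn:
    - [0, 0, -0.08]
    - [0, 0, -0.08]
    - [0, 0, -0.08]
    - [0, 0, -0.08]
    - [0, 0, -0.08]
    - [0, 0, -0.08]

```text
clock: 13.12
tool_pos: [0.4583, -0.0749, 0.1488]
eef_rot: [0.948, 0.319, 0.001, 0.0]
contact_force: [4.4, -1.8, -3.5]
opening: 0.171
finger_force: 45.0
```

```bash
python3 arc.py 1.0 1;python3 -c "
from plant import optics;import cv2
d=optics.snapshot('scene');cv2.imwrite('pics/s4.png',cv2.resize(d['img'][95:270,180:380,::-1],None,fx=3.4,fy=3.4))"
```

```text
gate 0.4646742515247535 radius 0.11426822375702056 z 0.1487652936515877 clock 13.125 F [ 4.44216305 -1.77450472 -3.4905209 ]
[-0.0538, 0.0285, -0.0001]
```

View pics/s4.png

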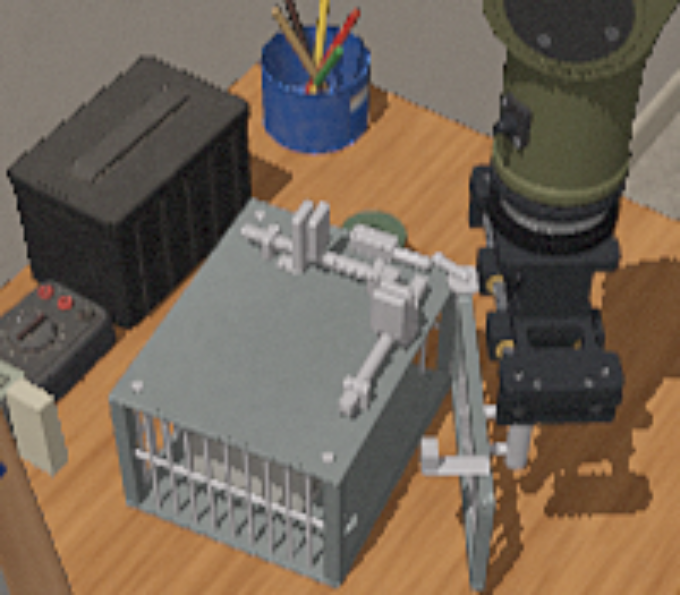

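Emit:
servo_tool:
  translation:
    - [-0.0089, 0.0028, 0]
    - [-0.0089, 0.0028, 0]
    - [-0.0089, 0.0028, 0]
    - [-0.0089, 0.0028, 0]
    - [-0.0089, 0.0028, 0]
    - [-0.0089, 0.0028, 0]
    - [-0.0089, 0.0028, 0]
    - [-0.0089, 0.0028, 0]
  turn:
    - [0, 0, -0.08]
    - [0, 0, -0.08]
    - [0, 0, -0.08]
    - [0, 0, -0.08]
    - [0, 0, -0.08]
    - [0, 0, -0.08]
    - [0, 0, -0.08]
    - [0, 0, -0.08]

```text
clock: 14.18
tool_pos: [0.4328, -0.1432, 0.1487]
eef_rot: [0.799, 0.601, 0.0, -0.001]
contact_force: [0.4, 1.0, -1.4]
opening: 0.164
finger_force: 45.0
```

```bash
python3 arc.py 1.66 7
```

```text
gate 1.1117693636112191 radius 0.11481390068011478 z 0.148727576072886 clock 14.175 F [ 0.38997675  0.99416289 -1.40164789]
[-0.009, 0.0015, -0.0]
[-0.0085, 0.0033, -0.0]
[-0.0082, 0.0039, -0.0]
[-0.0078, 0.0046, -0.0]
[-0.0075, 0.0052, -0.0]
[-0.007, 0.0057, -0.0]
[-0.0066, 0.0063, -0.0]
```

Emit:
servo_tool:
  translation:
    - [-0.0089, 0.0028, 0]
    - [-0.0089, 0.0028, 0]
    - [-0.0089, 0.0028, 0]
    - [-0.0089, 0.0028, 0]
    - [-0.0089, 0.0028, 0]
    - [-0.0089, 0.0028, 0]
    - [-0.0089, 0.0028, 0]
    - [0, 0, 0]
    - [0, 0, 0]
    - [0, 0, 0]
  turn:
    - [0, 0, -0.08]
    - [0, 0, -0.08]
    - [0, 0, -0.08]
    - [0, 0, -0.08]
    - [0, 0, -0.08]
    - [0, 0, -0.08]
    - [0, 0, -0.08]
    - [0, 0, 0]
    - [0, 0, 0]
    - [0, 0, 0]

```text
clock: 15.42
tool_pos: [0.4486, -0.2061, 0.1487]
eef_rot: [0.603, 0.798, -0.001, -0.001]
contact_force: [-4.0, -0.2, 4.7]
opening: 0.165
finger_force: 45.0
```

```bash
python3 arc.py 1.7 1;python3 -c "
from plant import optics;import cv2,numpy as np
d=optics.snapshot('scene');np.savez('end.npz',**d);cv2.imwrite('pics/s5.png',cv2.resize(d['img'][95:270,180:380,::-1],None,fx=3.4,fy=3.4))"
```

```text
gate 1.6824609430431092 radius 0.11567987885087914 z 0.14870594360324935 clock 15.425 F [-4.01028226 -0.23881798  4.70716325]
[-0.002, 0.0002, -0.0]
```

View pics/s5.png

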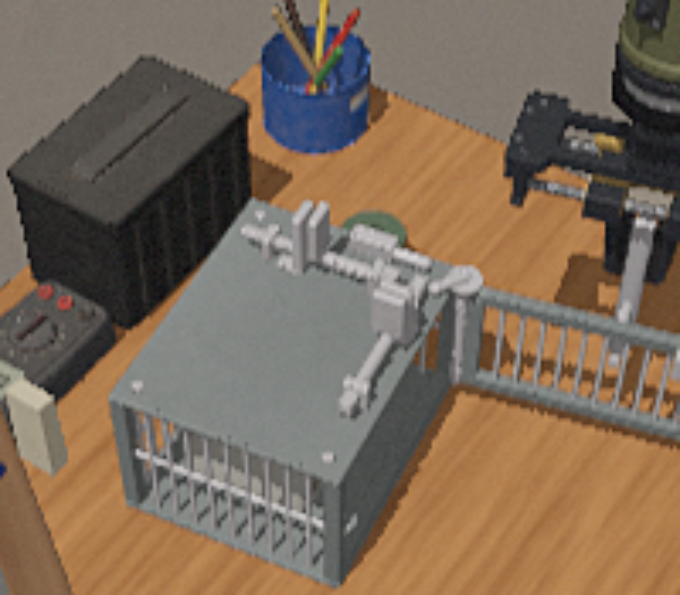

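The picture shows the gate standing open past square, from the hinge at (465,280) off to the right. The handle is pinched at (640,230), and both catches are closed against their rests.

```bash
python3 -c "
from plant import r
s=r.get_state();print(abs(s['qd']).max(),s['finger_force']);print(r.finish_job())"
```

```text
0.005215422848661219 45.000515319406986
the job is handed in; nothing more can be done
None
```

Both catches are squeezed home and the gate is held by its handle at about 1.68 rad, past square. I handed the job in at about 15.5 s without seeing the verdict; no bystander looked disturbed, though I did not measure them.

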